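Bring the flour dredger to the front of the topping carousel and hold it there

TASK

I want to dust this loaf: turn the topping carousel by the crossbar handle on its column until the flour dredger (the domed can with the loop on its side) stands squarely at the front, centred on the crumb tray, and then hold the carousel still so that I can lift the dredger out with one hand. Finish while still gripping the crossbar; do not let go. Leave the dredger and the other containers standing in their rings, and do not disturb the loaf, the cutters or the scraper on the table.

Things in the scene. Friction and masses are not known exactly. Their poses are not given: they have to be found in the camera images.
- stand: fixed steel foot of the topping carousel, screwed down: radius 105 mm, below 24 mm. Origin on the table, on the vertical turning axis. A shallow open crumb tray, 150 mm wide, 16 mm high, reaches straight out from it to 235 mm from the axis: that side is the FRONT. The stand's own -x axis points along the tray's centre line to the front; z up
- turntable (a joint): angle of the carousel's upper part about the vertical axis, rad: 0 where it stood at the start, growing anticlockwise from above. Turns either way without detents or stops (over a full turn each way), friction about 0.03 N m, stays where left
- disc (a point): centre of the upper face of the carousel's turning wooden disc (radius 145 mm), on the axis, 36 mm above the table. A steel column (radius 7 mm) rises from it to the handle. Six low wire rings, 30 mm above the disc, evenly spaced with centres 100 mm from the axis, hold one container each with about 1.5 mm of play
- handle: dark wooden crossbar on top of the carousel's column, turns with it: 62 mm long (own y), 16 mm wide (own x, grip across this), 26 mm high. Origin at the bar's centre, on the turning axis, 200 mm above the table; all containers stay below 147 mm. The dredger's ring is on the handle's own -x side: the bar lies square to the line from axis to dredger
- dredger: flour dredger: metal can with a domed, finely pierced lid and a small loop on its side, the only one with dome and loop. 70 mm across (lid 72), 110 mm tall; loop reaches 67 mm from its axis, pointing roughly outwards. Loose in its ring, centre 100 mm from the carousel's axis. Origin at the centre of its underside, own -x towards the loop, z up
- jar1: a glass storage jar of seeds with a flat steel screw lid, 70 mm across and 101 mm tall, standing loose in a ring of the carousel; origin at the centre of its underside, z up
- jar2: a glass storage jar of seeds with a flat steel screw lid, 70 mm across and 101 mm tall, standing loose in a ring of the carousel; origin at the centre of its underside, z up
- jar3: a glass storage jar of seeds with a flat steel screw lid, 70 mm across and 101 mm tall, standing loose in a ring of the carousel; origin at the centre of its underside, z up
- jar4: a glass storage jar of seeds with a flat steel screw lid, 70 mm across and 101 mm tall, standing loose in a ring of the carousel; origin at the centre of its underside, z up
- shaker: a metal salt shaker with a flat lid and no loop, 70 mm across (lid 72 mm) and 94 mm tall, standing loose in the ring opposite the dredger; origin at the centre of its underside, z up
- loaf: a round baked loaf, 164 mm across and 66 mm high, on the table beside the carousel; origin at the centre of its underside
- star_cutter: a star-shaped steel pastry cutter 68 mm across and 24 mm high, on the table; origin at the centre of its underside
- leaf_cutter: a leaf-shaped steel pastry cutter 72 mm long and 24 mm high, on the table; origin at the centre of its underside
- scraper: a bench scraper lying flat, 150 mm wide steel blade with a wooden grip, 22 mm high, on the table; origin near its middle, on the underside
There are look-alikes about, which are no part of the job. Leave any red look-alike of the shaker alone.

How it is judged:
By the outcome, as a careful person would: the job done as asked, in the order asked, and still so for the second after the job is handed in, while the arm keeps its last pose, push and grip.
It also fails if it takes over 48 s, if anything falls off the work surface, if the arm or the gripper's body presses on something with over 40 N, if the wrist force passes 120 N, or if a joint passes its speed limit or range.

ROBOT

A 7-joint arm with a two-finger parallel gripper is mounted at the origin on the work surface. World frame = base frame: x ahead of the robot, y to its left, z up, the work surface at z = 0. Lengths are in m, angles in rad, forces in N, time in s.
With the tool pointing down it reaches from about 0.425 to 0.875 m from the base axis. Payload 4.7 kg.
Tool frame: the origin (TCP) lies at the very end of the fingers, on their centre line; the grasp point (between the pads) lies behind it (bot.grasp_offset is the x of the grasp point in the tool frame, in m); x points along the fingers, z is the direction in which the jaws open and shut, and the axes are right-handed (so a half turn about x gives the same grasp; the last joint's range is limited). The gripper opens to 85 mm and grips with 20 to 120 N. Pads are 22 mm wide; open, the fingers measure 114 mm over their backs; the gripper's body (76 mm by 85 mm) begins 54 mm behind the grasp point. The pads swing forward as they close: fully open they stand 13 mm farther back than shut.
Start: joints at [-1.312, 0.321, -0.07, 1.45, 0.023, 1.371, -0.057], TCP at [0.158, 0.631, 0.231] pointing down, gripper open.
Joint ranges: [-2.86, 2.86], [-0.3, 2.09], [-1.38, 1.24], [0.06, 2.45], [-1.56, 4.7], [0.09, 2.05], [-2.69, 2.69]. Speed limits (rad/s): [2.57, 2.57, 3.14, 3.14, 3.14, 3.14, 3.14].

INTERFACE

Orientations are given as [roll, pitch, yaw] about the fixed x, y, z axes, in that order (R = Rz(yaw) Ry(pitch) Rx(roll)).
In Python, from station import read_state, vision, bot gives the robot as it stands.
- The arm moves only by the shell command python3 -m pendant 'ROWS' [OPENING] [FORCE]. ROWS is JSON, a list of rows, each an object with "travel": the shift along the tool's x, y, z normalised to -1 to 1, where 1 is 20 cm, a list of three; "rot": the turn, a rotation vector about the tool's x, y, z normalised to -1 to 1, where 1 is 90 degrees, a list of three. In form: [{"travel": [tx, ty, tz], "rot": [rx, ry, rz]}, ...]. A call has 1 to 8 rows; each row shifts and turns the commanded pose from where the row before left it, along the tool's axes as they then stand; what a row does not reach is not made up. A row lasts 1/8 s, in which the tool goes at most 62.5 mm and 10.7 degrees, less where a joint would pass 70% of its speed; a pose out of reach is approached as far as the arm can. A call with a number of a shift or a turn outside -1 to 1 is refused whole. A call with a gripper value outside its range is refused whole. OPENING is the opening in per cent of the stroke, from 0 (shut) to 100 (fully open), set as the call begins (- or left out, the last holds). The fingers move at their own pace and stop on an object; FORCE is the grip in N (left out, the last holds). Time passes only in rows, so rows that do not move let the fingers close. It gives the time, the measured TCP pose, the force and the opening at its end, in the units of the state.
- read_state(): the state, without advancing time (a new reading comes with each control period).
- vision.get_image(name): name is "scene" or "top"; returns the picture (400x640x3 uint8, red, green, blue); there is no depth.
- vision.camera_info(name): a dict with "fx", "fy", "cx", "cy" (pixels), "R" (3x3) and "t" (3): a world point X has camera coordinates R X + t. Camera axes: x right, y down, z forward; pixel columns grow to the right and rows downward; lengths in m; the calibration is good to about 2 mm. A picture is of the moment at which its call begins. camera_info takes no time and is no camera call.
- bot.finish_job(): hands the job in, once; it reports no verdict.
The state is a dict: "time": time; "joints": joint angles; "qd": joint speeds; "joint_torque": joint torques, N m; "eef_pos": TCP position; "eef_rot": TCP orientation; "ft_force": force on the tool from outside, world axes, zero at the start; "ft_torque": the same for the moment, N m; "width": opening from 0.0 (shut) to 1.0 (fully open).
Only numpy, scipy, OpenCV 4.12 (cv2) and the standard library are available. Lean on these libraries where they do the work, as an engineer would, in place of code of your own. Each camera call takes 0.05 s, during which the arm holds its last target.

## Working session

There is one attempt and no reset: what is moved stays moved. The work goes in short steps, Python scripts to look and compute and a shell command to move; the robot and the scene stay as the last step left them, time stands still between calls to the robot, and variables do not carry over. Pictures are saved under pics/ and viewed, and the job is handed in when it is done.

```bash
ls; mkdir -p pics; python3 - <<'E'
from station import read_state, vision, bot
import cv2
s=read_state();print(s['time'],s['eef_pos'],s['eef_rot'],s['width'],bot.grasp_offset,s['joints'])
for n in('scene','top'):
    cv2.imwrite(f'pics/{n}0.png',vision.get_image(n)[:,:,::-1]);print(n,vision.camera_info(n))
E
```

```text
pics
0.0 [0.15742282 0.63011762 0.23021409] [-3.09418192  1.56890192 -1.76806458] 0.9964310903917097 -0.0187 [-1.31192832  0.3218602  -0.07011049  1.45164599  0.02260322  1.37076849
 -0.05686599]
scene {'fx': 372.31206994159214, 'fy': 372.31206994159214, 'cx': 328.24916427811326, 'cy': 203.47615151476776, 'R': array([[-0.78890701,  0.61451156,  0.00112422],
       [ 0.49841887,  0.64093574, -0.58376365],
       [-0.35945007, -0.4599749 , -0.81192286]]), 't': array([ 0.35580777, -0.22244472,  1.41704281])}
top {'fx': 380.0625445896472, 'fy': 380.0625445896472, 'cx': 330.0505497401353, 'cy': 204.1913966606596, 'R': array([[ 0.0036788 , -0.99984257,  0.01735816],
       [-0.99283523, -0.00572511, -0.11935421],
       [ 0.1194348 , -0.01679471, -0.99269999]]), 't': array([0.03924639, 0.54503245, 1.0308355 ])}
```

View pics/scene0.png

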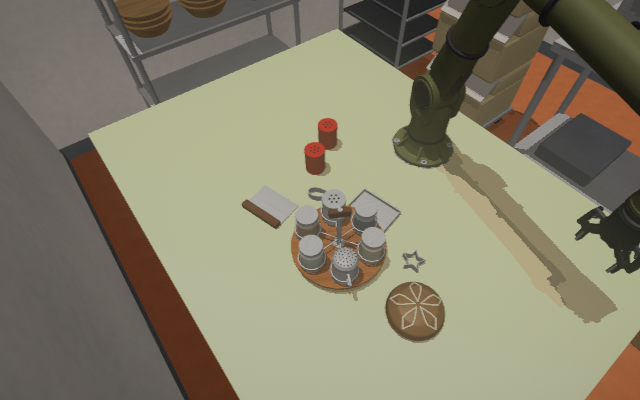

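View pics/top0.png

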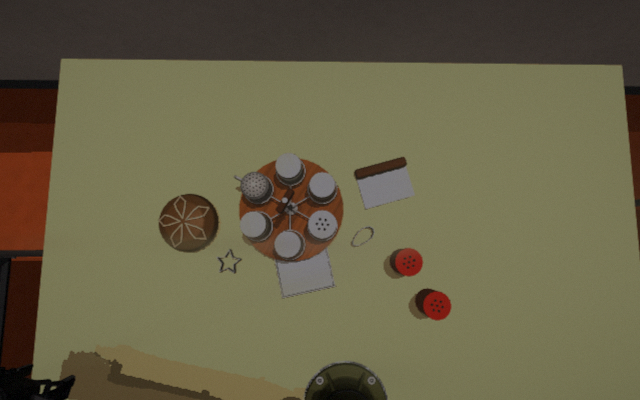

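The top view has the carousel axis near (291,210), with the dredger upper left at (256,187), its loop at (238,179), and the handle near (286,201). The tray points down, around (306,275). I'll enlarge it to measure.

```bash
python3 - <<'E'
import cv2
a=cv2.imread('pics/top0.png')[140:310,220:350]
cv2.imwrite('pics/topz.png',cv2.resize(a,None,fx=3.5,fy=3.5,interpolation=cv2.INTER_CUBIC))
a=cv2.imread('pics/scene0.png')[175:305,280:410]
cv2.imwrite('pics/scz.png',cv2.resize(a,None,fx=4.5,fy=4.5,interpolation=cv2.INTER_CUBIC))
E
```

```text
(no output)
```

View pics/topz.png

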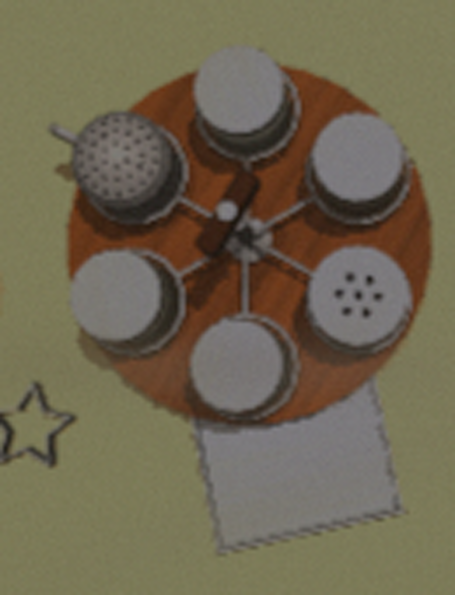

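View pics/scz.png

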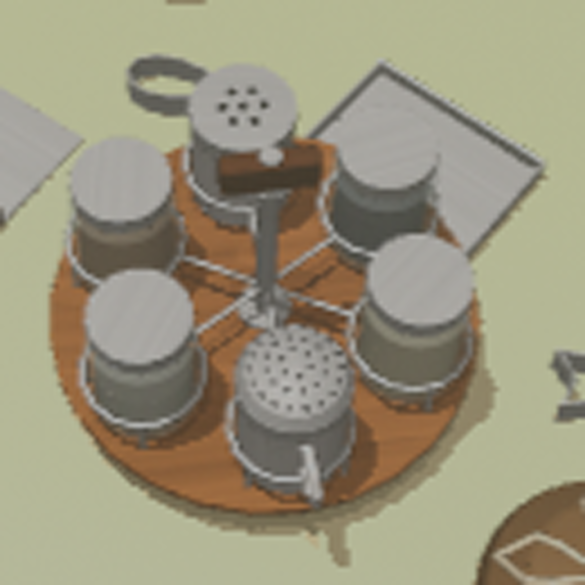

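```bash
cat > h.py <<'E'
import numpy as np,cv2
from station import vision
from scipy.optimize import least_squares
def cast(name,px,z):
    c=vision.camera_info(name);px=np.atleast_2d(px).astype(float)
    d=np.c_[(px[:,0]-c['cx'])/c['fx'],(px[:,1]-c['cy'])/c['fy'],np.ones(len(px))]@c['R']
    o=-c['R'].T@c['t']
    return (o+d*((z-o[2])/d[:,2])[:,None])[:,:2]
def tz(p,f=3.5,ox=220,oy=140): p=np.atleast_2d(p).astype(float); return (p+.5)/f-.5+[ox,oy]
def circ(P,r=None):
    f=(lambda q:np.hypot(*(P-q[:2]).T)-(q[2] if r is None else r))
    return least_squares(f,list(P.mean(0))+[.1],loss='soft_l1',f_scale=.002).x
def disc(name,im,box,z=.036):
    hsv=cv2.cvtColor(im,cv2.COLOR_RGB2HSV)
    m=cv2.inRange(hsv,(3,130,60),(16,255,255));x0,y0,x1,y1=box;mm=np.zeros_like(m);mm[y0:y1,x0:x1]=m[y0:y1,x0:x1]
    p=np.argwhere(mm)[:,::-1]
    h=cv2.convexHull(p.astype(np.int32))[:,0]
    P=cast(name,h,z);return circ(P),circ(P,.145)[:2],len(h),mm
E
python3 - <<'E'
from h import *
for n,b in(('top',(225,145,355,275)),('scene',(280,190,400,300))):
    im=cv2.imread(f'pics/{n}0.png')[:,:,::-1].copy()
    a=disc(n,im,b);print(n,a[:3],a[3].sum()/255)
# lids top
L=tz([[237,90],[357,156],[358,296],[238,366],[118,296]])
zs=[.137,.137,.130,.137,.137]
P=np.array([cast('top',l,z)[0] for l,z in zip(L,zs)]);print(P)
print('jar pair centre',(P[0]+P[3])/2,(P[1]+P[4])/2)
d=cast('top',tz([[118,152]]),.136)[0];print('dred',d,'mid w shaker',(d+P[2])/2)
print('tray corners',cast('top',tz([[220,553],[405,513],[197,425],[375,380]]),.016))
print('bar',cast('top',tz([[237,170],[258,182],[197,246],[219,258],[228,211]]),.213))
# scene
S=lambda p:tz(p,4.5,280,175)
print('sc tray',cast('scene',S([[380,65],[545,166],[310,135],[470,255]]),.016))
print('sc bar',cast('scene',S([[219,178],[320,150],[219,192],[322,168],[271,157]]),.213))
E
```

```text
top (array([0.53241488, 0.15068426, 0.14347856]), array([0.53267286, 0.15120193]), 35) 2949.0
scene (array([0.53328335, 0.15425779, 0.14271334]), array([0.53155747, 0.15363274]), 30) 1526.0
[[0.63120334 0.15267021]
 [0.58312447 0.06509183]
 [0.4821196  0.06376548]
 [0.43152594 0.14855424]
 [0.48082125 0.23479304]]
jar pair centre [0.53136464 0.15061222] [0.53197286 0.14994244]
dred [0.58507243 0.23786215] mid w shaker [0.53359601 0.15081382]
tray corners [[0.28691789 0.17151674]
 [0.31810678 0.02600289]
 [0.38647091 0.19162286]
 [0.42255215 0.05023149]]
bar [[0.55995087 0.14431086]
 [0.55197733 0.13025702]
 [0.50904147 0.16977823]
 [0.50117106 0.15514964]
 [0.53244269 0.1497882 ]]
sc tray [[0.32240658 0.03401847]
 [0.28897577 0.17788256]
 [0.40616952 0.05165108]
 [0.38374935 0.20000697]]
sc bar [[0.56464571 0.14561254]
 [0.50551396 0.16641346]
 [0.57064716 0.15331647]
 [0.51283641 0.17697864]
 [0.53142877 0.15261261]]
```

```bash
python3 - <<'E'
from h import *
from station import read_state
from scipy.spatial.transform import Rotation as Ro
s=read_state();R=Ro.from_euler('xyz',s['eef_rot']).as_matrix();print(s['time']);print(R)
print('z dir deg',np.degrees(np.arctan2(R[1,2],R[0,2])))
print(R.T@(np.array([.532,.151,.29])-s['eef_pos'])/.2)
E
```

```text
0.1
[[-3.31416229e-04 -9.70215051e-01  2.42245010e-01]
 [-1.68992125e-03  2.42245220e-01  9.70213583e-01]
 [-9.99998517e-01 -8.78304632e-05 -1.71987103e-03]]
z dir deg 75.98089822762617
[-0.29488901 -2.39744238 -1.87116711]
```

```bash
python3 -m pendant '[{"travel":[-0.1,-0.1,-0.08],"rot":[0,0,0]},{"travel":[-0.1,-0.15,-0.12],"rot":[0,0,0]},{"travel":[-0.1,-0.15,-0.12],"rot":[0,0,0]},{"travel":[0,-0.15,-0.12],"rot":[0,0,0]},{"travel":[0,-0.15,-0.12],"rot":[0,0,0]},{"travel":[0,-0.15,-0.12],"rot":[0,0,0]},{"travel":[0,-0.15,-0.12],"rot":[0,0,0]},{"travel":[0,-0.15,-0.12],"rot":[0,0,0]}]' 100
python3 -m pendant '[{"travel":[0,-0.15,-0.12],"rot":[0.1,0,0]},{"travel":[0,-0.15,-0.12],"rot":[0,0,0]},{"travel":[0,-0.15,-0.12],"rot":[0,0,0]},{"travel":[0,-0.15,-0.12],"rot":[0,0,0]},{"travel":[0,-0.15,-0.12],"rot":[0,0,0]},{"travel":[0,-0.15,-0.1],"rot":[0,0,0]},{"travel":[0,-0.1,-0.08],"rot":[0,0,0]},{"travel":[0,0,0],"rot":[0,0,0]}]'
python3 - <<'E'
from station import read_state
print(read_state()['joints'])
E
```

```text
time: 1.1
eef_pos: [0.3366, 0.3951, 0.2909]
eef_rot: [2.681, 1.57, -2.276]
ft_force: [0.4, 0.5, 0.5]
width: 1.002
time: 2.1
eef_pos: [0.4649, 0.1757, 0.2911]
eef_rot: [3.022, 1.57, -2.096]
ft_force: [0.2, 0.4, 0.1]
width: 0.998
[-0.7862369  -0.04173597  0.36160448  1.73828314  0.01519927  1.44280274
  0.7376121 ]
```

```bash
python3 -m pendant '[{"travel":[0,0,0],"rot":[0.11,0,0]},{"travel":[0,0,0],"rot":[0.11,0,0]},{"travel":[0,0,0],"rot":[0.11,0,0]},{"travel":[0,0,0],"rot":[0.11,0,0]},{"travel":[0,0,0],"rot":[0.11,0,0]},{"travel":[0,0,0],"rot":[0.11,0,0]},{"travel":[0,0,0],"rot":[0.11,0,0]},{"travel":[0,0,0],"rot":[0.11,0,0]}]'
python3 -m pendant '[{"travel":[0,0,0],"rot":[0.11,0,0]},{"travel":[0,0,0],"rot":[0.11,0,0]},{"travel":[0,0,0],"rot":[0.11,0,0]},{"travel":[0,0,0],"rot":[0.11,0,0]},{"travel":[0,0,0],"rot":[0.11,0,0]},{"travel":[0,0,0],"rot":[0.11,0,0]},{"travel":[0,0,0],"rot":[0.11,0,0]},{"travel":[0,0,0],"rot":[0,0,0]}]'
cat > st.py <<'E'
from h import *
from station import read_state
from scipy.spatial.transform import Rotation as Ro
s=read_state();R=Ro.from_euler('xyz',s['eef_rot']).as_matrix()
print('t',s['time'],'j',s['joints'].round(3),'p',np.round(s['eef_pos'],4),'w',s['width'],'F',np.round(s['ft_force'],1),'M',np.round(s['ft_torque'],2))
print('tilt',np.degrees(np.arccos(-R[2,0])),'zdir',np.degrees(np.arctan2(R[1,2],R[0,2])))
print('to axis, units',(R.T@(np.array([.532,.151,.29])-s['eef_pos'])/.2).round(3))
E
python3 st.py
```

```text
time: 3.1
eef_pos: [0.4633, 0.1795, 0.291]
eef_rot: [3.003, 1.57, 2.786]
ft_force: [0.1, -1.0, -0.2]
width: 1.003
time: 4.1
eef_pos: [0.4634, 0.1792, 0.291]
eef_rot: [-2.032, 1.57, 2.833]
ft_force: [-0.1, -0.1, -0.5]
width: 0.994
t 4.1 j [-0.736 -0.039  0.306  1.737  0.011  1.443 -1.851] p [0.4634 0.1792 0.291 ] w 0.9935510690562632 F [-0.1 -0.1 -0.5] M [-0.01  0.05  0.  ]
tilt 0.040290998292310205 zdir -81.30131781020629
to axis, units [0.005 0.318 0.191]
```

```bash
python3 -m pendant '[{"travel":[0,0.106,0.064],"rot":[0,0,0]},{"travel":[0,0.106,0.064],"rot":[0,0,0]},{"travel":[0,0.106,0.063],"rot":[0,0,0]},{"travel":[0,0,0],"rot":[0.105,0,0]},{"travel":[0,0,0],"rot":[0.105,0,0]},{"travel":[0,0,0],"rot":[0.105,0,0]},{"travel":[0,0,0],"rot":[0.105,0,0]},{"travel":[0,0,0],"rot":[0,0,0]}]'
python3 st.py; python3 - <<'E'
from h import *
for n,(x,y) in(('top',(220,140)),('scene',(280,150))):
    im=vision.get_image(n)[:,:,::-1];cv2.imwrite(f'pics/{n}1.png',im)
    cv2.imwrite(f'pics/{n}1z.png',cv2.resize(im[y:y+140,x:x+150],None,fx=4,fy=4,interpolation=cv2.INTER_CUBIC))
E
```

```text
time: 5.1
eef_pos: [0.5324, 0.1503, 0.2911]
eef_rot: [-1.519, 1.57, 2.687]
ft_force: [0.3, -1.2, 0.1]
width: 0.998
t 5.1 j [-0.7    0.089  0.406  1.616 -0.036  1.445 -2.368] p [0.5324 0.1503 0.2911] w 0.9976415139450383 F [ 0.3 -1.2  0.1] M [ 0.04 -0.06  0.02]
tilt 0.026491679929184508 zdir -119.0067995592199
to axis, units [ 0.006 -0.003 -0.002]
```

View pics/scene1z.png

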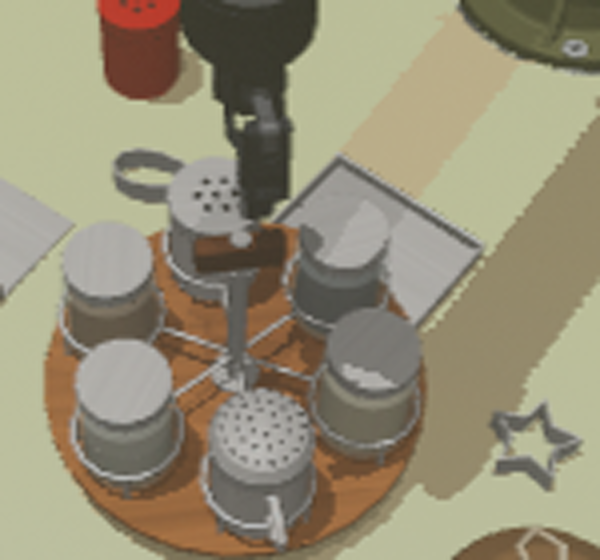

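The scene view has the gripper squarely above the bar, which is at about (240,250), with nothing else under the fingers. Next I descend and close.

```bash
python3 -m pendant '[{"travel":[0.1,0,0],"rot":[0,0,0]},{"travel":[0.12,0,0],"rot":[0,0,0]},{"travel":[0.12,0,0],"rot":[0,0,0]},{"travel":[0.12,0,0],"rot":[0,0,0]},{"travel":[0.08,0,0],"rot":[0,0,0]},{"travel":[0,0,0],"rot":[0,0,0]}]' 
python3 st.py
python3 -m pendant '[{"travel":[0,0,0],"rot":[0,0,0]},{"travel":[0,0,0],"rot":[0,0,0]},{"travel":[0,0,0],"rot":[0,0,0]},{"travel":[0,0,0],"rot":[0,0,0]},{"travel":[0,0,0],"rot":[0,0,0]},{"travel":[0,0,0],"rot":[0,0,0]}]' 0 30
python3 st.py;python3 - <<'E'
from h import *
for n,(x,y) in(('top',(220,140)),('scene',(280,150))):
    im=vision.get_image(n)[:,:,::-1];cv2.imwrite(f'pics/{n}2.png',im)
    cv2.imwrite(f'pics/{n}2z.png',cv2.resize(im[y:y+140,x:x+150],None,fx=4,fy=4,interpolation=cv2.INTER_CUBIC))
E
```

```text
time: 5.95
eef_pos: [0.532, 0.1494, 0.1823]
eef_rot: [-0.673, 1.569, -2.754]
ft_force: [-0.6, -0.6, -0.2]
width: 1.005
t 5.95 j [-0.689  0.148  0.404  1.774 -0.061  1.234 -2.35 ] p [0.532  0.1494 0.1823] w 1.0046596977069746 F [-0.6 -0.6 -0.2] M [-0.01  0.06 -0.02]
tilt 0.12842415850615455 zdir -119.24160160708192
to axis, units [-0.539 -0.005 -0.006]
time: 6.7
eef_pos: [0.5337, 0.1508, 0.184]
eef_rot: [2.696, 1.568, 0.615]
ft_force: [3.4, 3.9, -0.3]
width: 0.185
t 6.7 j [-0.69   0.147  0.404  1.772 -0.062  1.232 -2.351] p [0.5337 0.1508 0.184 ] w 0.18533497999177087 F [ 3.4  3.9 -0.3] M [ 0.53 -0.55 -0.  ]
tilt 0.18672005624698673 zdir -119.26162863301528
to axis, units [-0.53  -0.007  0.002]
```

View pics/scene2z.png

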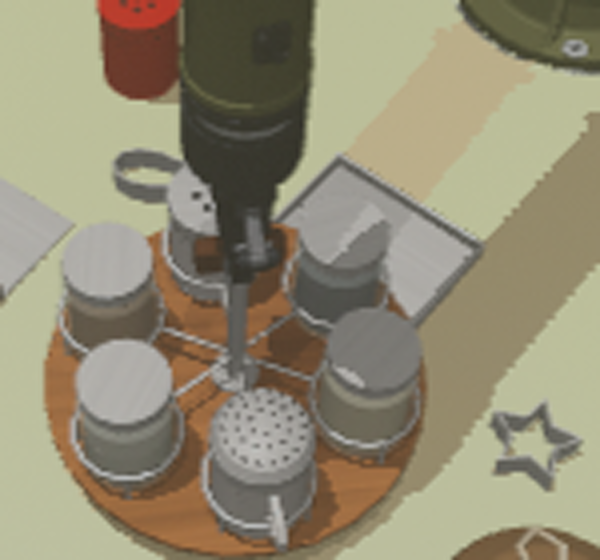

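View pics/top2z.png

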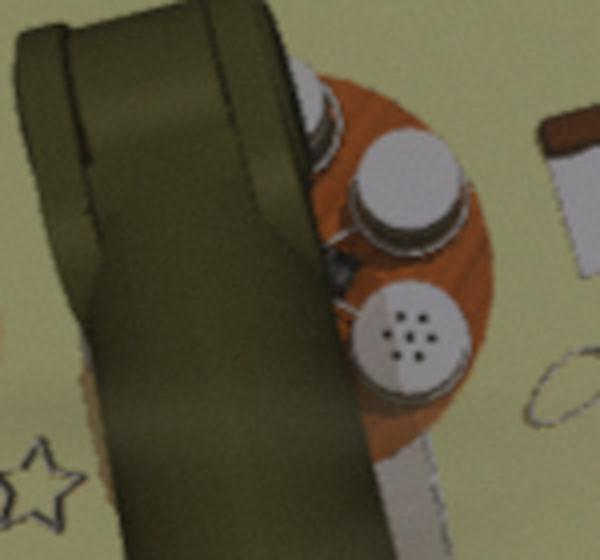

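Grip is good: 15.7 mm opening on a 16 mm bar, no moment about z, and 5 N of sideways bias to relieve. Now I turn the carousel anticlockwise about 132°.

```bash
python3 -m pendant '[{"travel":[0,0,-0.007],"rot":[0,0,0]},{"travel":[0,0,0],"rot":[0,0,0]},{"travel":[0,0,0],"rot":[-0.01,0,0]},{"travel":[0,0,0],"rot":[-0.02,0,0]},{"travel":[0,0,0],"rot":[-0.03,0,0]},{"travel":[0,0,0],"rot":[-0.04,0,0]},{"travel":[0,0,0],"rot":[-0.04,0,0]},{"travel":[0,0,0],"rot":[-0.04,0,0]}]' 0 60
python3 st.py
python3 -m pendant '[{"travel":[0,0,0],"rot":[-0.04,0,0]},{"travel":[0,0,0],"rot":[-0.04,0,0]},{"travel":[0,0,0],"rot":[-0.04,0,0]},{"travel":[0,0,0],"rot":[-0.04,0,0]},{"travel":[0,0,0],"rot":[-0.04,0,0]},{"travel":[0,0,0],"rot":[-0.04,0,0]},{"travel":[0,0,0],"rot":[-0.04,0,0]},{"travel":[0,0,0],"rot":[-0.04,0,0]}]'
python3 st.py
```

```text
time: 7.8
eef_pos: [0.5339, 0.1512, 0.1841]
eef_rot: [2.51, 1.569, 0.713]
ft_force: [0.7, 2.3, 3.7]
width: 0.176
t 7.8 j [-0.671  0.148  0.382  1.769 -0.059  1.234 -2.07 ] p [0.5339 0.1512 0.1841] w 0.17640144838973054 F [0.7 2.3 3.7] M [ 0.28 -0.16 -0.07]
tilt 0.10399113596022833 zdir -102.99647618262765
to axis, units [-0.53  -0.009  0.002]
time: 8.8
eef_pos: [0.5339, 0.152, 0.1841]
eef_rot: [2.203, 1.568, 0.909]
ft_force: [0.5, 4.9, 4.6]
width: 0.177
t 8.8 j [-0.637  0.147  0.344  1.768 -0.054  1.234 -1.573] p [0.5339 0.152  0.1841] w 0.1773002757340685 F [0.5 4.9 4.6] M [ 0.6  -0.19  0.02]
tilt 0.15582542003171942 zdir -74.15917419940325
to axis, units [-0.529 -0.009  0.002]
```

Forces are small, so I carry on: 86.7° left.

```bash
python3 -m pendant '[{"travel":[0,0,0],"rot":[-0.045,0,0]},{"travel":[0,0,0],"rot":[-0.045,0,0]},{"travel":[0,0,0],"rot":[-0.045,0,0]},{"travel":[0,0,0],"rot":[-0.045,0,0]},{"travel":[0,0,0],"rot":[-0.045,0,0]},{"travel":[0,0,0],"rot":[-0.045,0,0]},{"travel":[0,0,0],"rot":[-0.045,0,0]},{"travel":[0,0,0],"rot":[-0.045,0,0]}]'
python3 -m pendant '[{"travel":[0,0,0],"rot":[-0.045,0,0]},{"travel":[0,0,0],"rot":[-0.045,0,0]},{"travel":[0,0,0],"rot":[-0.045,0,0]},{"travel":[0,0,0],"rot":[-0.045,0,0]},{"travel":[0,0,0],"rot":[-0.045,0,0]},{"travel":[0,0,0],"rot":[-0.045,0,0]},{"travel":[0,0,0],"rot":[-0.045,0,0]},{"travel":[0,0,0],"rot":[-0.04,0,0]}]'
python3 st.py
```

```text
time: 9.8
eef_pos: [0.5334, 0.1529, 0.1841]
eef_rot: [2.014, 1.568, 1.286]
ft_force: [0.5, 6.6, 4.4]
width: 0.179
time: 10.8
eef_pos: [0.5326, 0.1532, 0.1841]
eef_rot: [1.955, 1.567, 1.785]
ft_force: [-3.2, 6.5, 5.9]
width: 0.178
t 10.8 j [-0.563  0.145  0.261  1.766 -0.043  1.235 -0.461] p [0.5326 0.1532 0.1841] w 0.17785722366801138 F [-3.2  6.5  5.9] M [0.97 0.36 0.02]
tilt 0.1979418648988961 zdir -9.74516427367177
to axis, units [-0.53  -0.01  -0.002]
```

```bash
python3 -m pendant '[{"travel":[0,0,0],"rot":[-0.045,0,0]},{"travel":[0,0,0],"rot":[-0.045,0,0]},{"travel":[0,0,0],"rot":[-0.045,0,0]},{"travel":[0,0,0],"rot":[-0.04,0,0]},{"travel":[0,0,0],"rot":[-0.03,0,0]},{"travel":[0,0,0],"rot":[-0.02,0,0]},{"travel":[0,0,0],"rot":[-0.01,0,0]},{"travel":[0,0,0],"rot":[0,0,0]}]'
python3 -m pendant '[{"travel":[0,0,0],"rot":[0,0,0]},{"travel":[0,0,0],"rot":[0,0,0]}]'
python3 st.py;python3 - <<'E'
from h import *
for n,(x,y) in(('top',(220,160)),('scene',(280,150))):
    im=vision.get_image(n)[:,:,::-1];cv2.imwrite(f'pics/{n}3.png',im)
    cv2.imwrite(f'pics/{n}3z.png',cv2.resize(im[y:y+140,x:x+150],None,fx=4,fy=4,interpolation=cv2.INTER_CUBIC))
E
```

```text
time: 11.8
eef_pos: [0.532, 0.1532, 0.1841]
eef_rot: [1.932, 1.567, 2.13]
ft_force: [-4.6, 4.6, 6.4]
width: 0.173
time: 12.05
eef_pos: [0.532, 0.1532, 0.1841]
eef_rot: [1.929, 1.567, 2.126]
ft_force: [-4.4, 4.8, 7.1]
width: 0.178
t 12.05 j [-0.54   0.145  0.235  1.765 -0.039  1.237 -0.097] p [0.532  0.1532 0.1841] w 0.1783247566755882 F [-4.4  4.8  7.1] M [ 0.91  0.63 -0.06]
tilt 0.21947253947785114 zdir 11.29141116232059
to axis, units [-0.53  -0.009 -0.003]
```

View pics/scene3z.png

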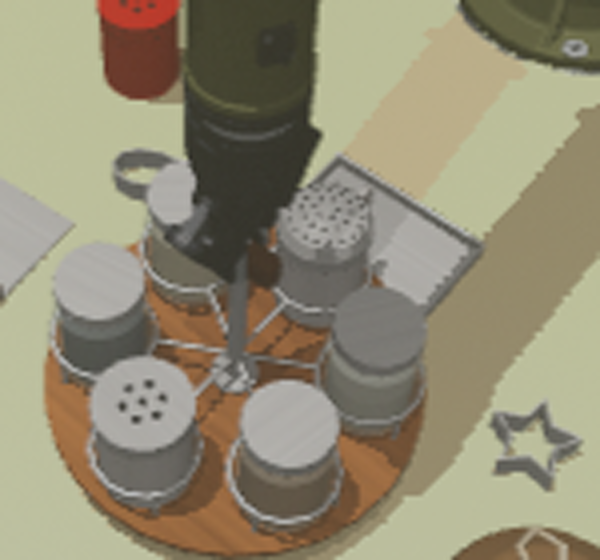

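View pics/top3z.png

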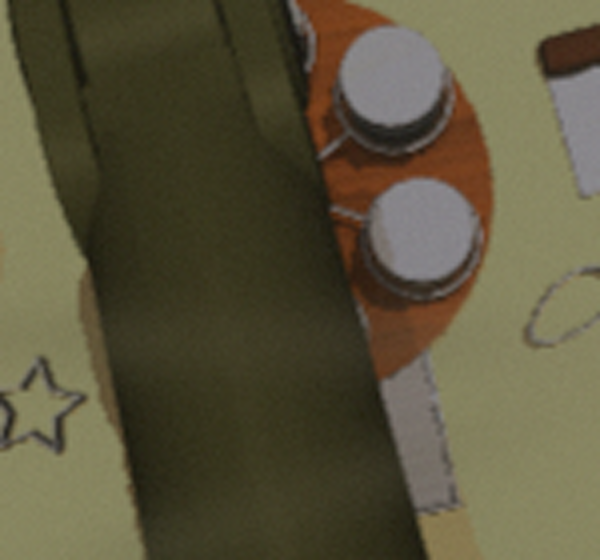

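```bash
python3 - <<'E'
from h import *
c=np.array([.532,.151])
A=lambda P:np.degrees(np.arctan2(*(P-c).T[::-1]))
P=cast('top',tz([[392,76],[424,230]],4,220,160),.137);print('top jars',P,A(P),np.hypot(*(P-c).T))
S=lambda p:tz(p,4,280,150)
P=np.r_[cast('scene',S([[100,280],[290,423],[379,329]]),.137),cast('scene',S([[143,403]]),.130)];print('scene jars',P,A(P),np.hypot(*(P-c).T))
P=cast('scene',S([[325,213]]),.136);print('dred',P,A(P))
# tray edges from scene0/top0: threshold edge of tray vs table by saturation
for n,roi in(('top',(275,250,340,300)),('scene',(345,185,405,230))):
    im=cv2.imread(f'pics/{n}0.png');hs=cv2.cvtColor(im,cv2.COLOR_BGR2HSV)
    x0,y0,x1,y1=roi;m=np.zeros(im.shape[:2],np.uint8);m[y0:y1,x0:x1]=(hs[y0:y1,x0:x1,1]<50)*255
    cv2.imwrite(f'pics/m{n}.png',cv2.resize(m[y0:y1,x0:x1],None,fx=6,fy=6,interpolation=0))
E
```

```text
top jars [[0.59743931 0.07538088]
 [0.49949686 0.05457429]] [ -49.12772823 -108.62791032] [0.10000277 0.10175643]
scene jars [[0.59735714 0.07869988]
 [0.56415614 0.24819563]
 [0.46855741 0.23022783]
 [0.63008609 0.17308034]] [-47.88736643  71.69375317 128.68639735  12.68648506] [0.09746211 0.10237679 0.10149882 0.10054065]
dred [[0.43267538 0.13171713]] [-169.01327615]
```

View pics/mtop.png

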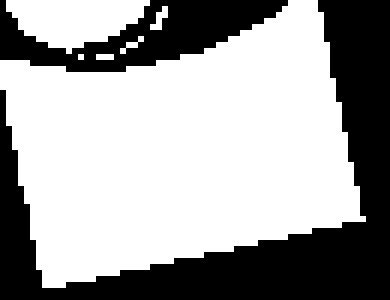

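View pics/mscene.png

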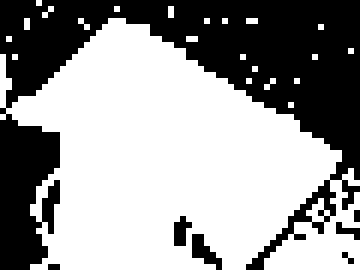

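```bash
python3 - <<'E'
from h import *
im=cv2.imread('pics/top0.png');sat=cv2.GaussianBlur(cv2.cvtColor(im,cv2.COLOR_BGR2HSV)[:,:,1],(3,3),0)<50
def fit(P):
    v=cv2.fitLine(P.astype(np.float32),cv2.DIST_HUBER,0,.01,.01).ravel();return v
B=[];L=[];Rr=[]
for x in range(286,332): B.append((x,250+np.nonzero(sat[250:305,x])[0].max()+.5))
for y in range(266,285):
    r=np.nonzero(sat[y,270:345])[0]+270;L.append((y,r.min()-.5));Rr.append((y,r.max()+.5))
B=np.array(B);L=np.array(L)[:,::-1];Rr=np.array(Rr)[:,::-1]
for z in(.016,.0):
    b,l,r=[fit(cast('top',q,z)) for q in(B,L,Rr)]
    an=lambda v:np.degrees(np.arctan2(v[1],v[0]))%180
    print(z,'front edge normal',an(b)-90,'sides',an(l),an(r))
    X=lambda a,b:a[2:]+a[:2]*np.linalg.solve(np.c_[a[:2],-b[:2]],b[2:]-a[2:])[0]
    p,q=X(l,b),X(r,b);m=(p+q)/2;d=np.array([.532,.151])-m;print(p,q,np.hypot(*(p-q)),'axis->mid',np.degrees(np.arctan2(d[1],d[0])),np.hypot(*d))
E
```

```text
0.016 front edge normal 12.405098 sides 11.713029 12.45408
[0.28596127 0.17497957] [0.31859204 0.02662926] 0.15189661 axis->mid 12.325662948257122 0.23514336974998884
0.0 front edge normal 12.40509 sides 11.713118 12.454155
[0.28399202 0.176701  ] [0.3171099  0.02613588] 0.15416436 axis->mid 12.091287989515251 0.23670020320445326
```

```bash
python3 -m pendant '[{"travel":[-0.005,0.007,-0.005],"rot":[-0.012,0,0]},{"travel":[0,0,0],"rot":[0,0,0]},{"travel":[0,0,0],"rot":[0,0,0]},{"travel":[0,0,0],"rot":[0,0,0]},{"travel":[0,0,0],"rot":[0,0,0]},{"travel":[0,0,0],"rot":[0,0,0]}]' 0 80
python3 st.py;python3 - <<'E'
from h import *
for n,(x,y) in(('top',(220,160)),('scene',(280,150))):
    im=vision.get_image(n)[:,:,::-1];cv2.imwrite(f'pics/{n}4.png',im)
    cv2.imwrite(f'pics/{n}4z.png',cv2.resize(im[y:y+140,x:x+150],None,fx=4,fy=4,interpolation=cv2.INTER_CUBIC))
E
```

```text
time: 12.9
eef_pos: [0.532, 0.1532, 0.1842]
eef_rot: [1.418, 1.569, 1.633]
ft_force: [-0.2, 5.8, 0.0]
width: 0.173
t 12.9 j [-0.54   0.144  0.233  1.766 -0.037  1.235 -0.082] p [0.532  0.1532 0.1842] w 0.17292508448482274 F [-0.2  5.8  0. ] M [ 1.07 -0.28  0.02]
tilt 0.09977671339615889 zdir 12.309693586504046
to axis, units [-0.529 -0.01  -0.002]
```

View pics/scene4.png

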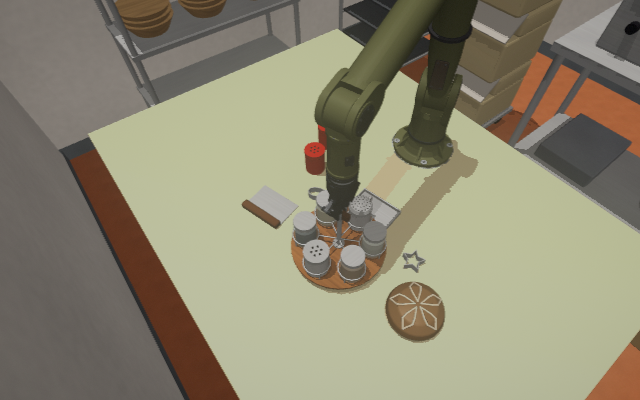

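View pics/top4z.png

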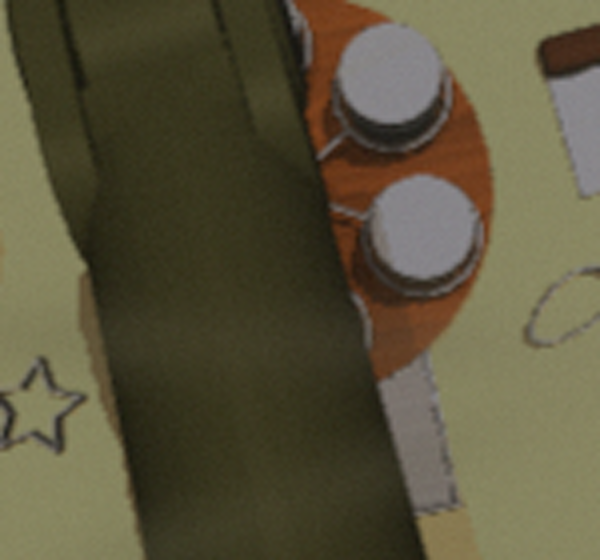

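View pics/scene4z.png

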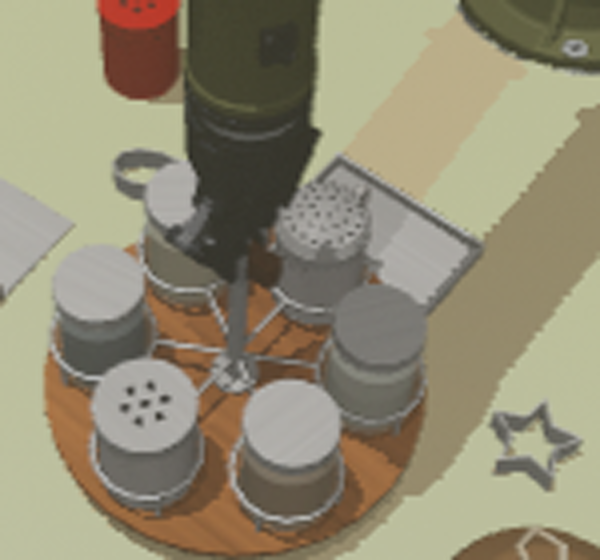

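The last pictures show the dredger at the front over the tray, near (360,208) in the scene view. All the containers are standing in their rings, and the loaf, cutters and scraper are where they were. I'm handing the job in with the grip still closed.

```bash
python3 -c "
from station import bot
print(bot.finish_job())"
```

```text
the job is handed in; nothing more can be done
None
```

The dredger now stands at the front, centred on the crumb tray, and I handed the job in at about 13 s with the arm still gripping the crossbar. I gripped the bar and turned the carousel about 131.5° anticlockwise in one grasp.

**Alignment:** the gripper, square on the bar, ended at 12.31°. The tray line measured about 12.3°, with separate estimates from 11.7° to 13.1°. Before a last +1° trim, the gripper read 11.3° and the jars agreed, at about 10.9–11.4° from the top camera. The scene camera was noisier: four containers read 8.7–12.7°, and the dredger itself read 11.0°. I did not measure the jar angles again after the trim.

**Hold:** the grip was set to 80 N, closed to about 15 mm on the 16 mm bar. About 6 N of sideways force was left at the wrist, with almost no turning moment about the column.

**Surroundings:** in the last pictures, the containers in view stood in their rings, and the loaf, both cutters and the scraper looked undisturbed. The arm blocks the top view of the dredger, so its final position was only checked in the scene view. The arm also comes in from the front, so part of it hangs over the dredger's side of the carousel.

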